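# Flip the lens and stand it before the lamp

## Task

Take the mount with the round bulging lens out of the three-slot rack, flip it back to front, and stand it upright in the single slot in front of the lamp, fully down and centred, with the bulging side of the lens facing the lamp. Leave the other two mounts standing in the rack.

Things in the scene. Friction and masses are not known exactly. Their poses are not given: they have to be found in the camera images.
- lens_centre (a point): Lens mount: black frame on edge in a rack slot (20 mm deep, slots 45 mm apart), 54 mm wide (y), 8 thick (x), 66 high (z up), 120 g; on its top a finger tab 24 wide (y), 10 thick, 30 high. Holds a round clear 40 mm lens. Point: lens centre, mid-thickness, 40 mm above the bottom edge, 26 below the top edge, 56 below the tab's top. +x: out of the bulging face (9.5 mm proud); other face flat.
- lamp_port (a point): Centre of the round port of the white lamp housing (70 mm wide, 85 high; fixed), 50 mm above the bench. +x: level, into the lamp; z up. The slot is 70 mm in front of the port (x = -70 mm), runs along y, 62 mm long, 10.5 wide, 20 deep, its upper 7 mm flared to 24 wide; floor 10 mm above the bench. Mount seated: lens centre at (-70, 0, 0) mm in this frame.
- square_mount: Another black mount of the same outer size in the rack, with a square glass window. Origin: middle of its bottom edge; z up, y along its width. Stays in the rack.
- pinhole_mount: Another black mount of the same outer size in the rack, a plate with only a 10 mm hole. Origin: middle of its bottom edge; z up, y along its width. Stays in the rack.
There are look-alikes about, which are no part of the job. Leave any pink or yellow look-alike of the part that bears lens_centre alone.

How it is judged:
At the end, for the whole second after the job is handed in: The lens mount stands at rest, upright within 15 degrees, fully down in the lamp's slot (height within 5 mm), centred along the slot within 15 mm and across it within 10 mm, square to the lamp within 15 degrees, with the bulging face of the lens toward the lamp (x of lens_centre in the frame of lamp_port between -0.08 and -0.06 m and y of lens_centre in the frame of lamp_port between -0.015 and 0.015 m and z of lens_centre in the frame of lamp_port between -0.005 and 0.005 m and x of lamp_port in the frame of lens_centre above 0.04 m and angle between the x axis of lens_centre and the x axis of lamp_port, either way round below 0.26 rad and angle between lens_centre's own z axis and vertical below 0.26 rad and linear speed of lens_mount below 0.02 m/s); the robot touches nothing.
It fails at once if the square-window mount is displaced by more than 20 mm or tipped more than 20 degrees (distance of square_mount from where it was at the start of the episode above 0.02 m or angle between square_mount's own z axis and vertical above 0.35 rad).
It fails at once if the pinhole mount is displaced by more than 20 mm or tipped more than 20 degrees (distance of pinhole_mount from where it was at the start of the episode above 0.02 m or angle between pinhole_mount's own z axis and vertical above 0.35 rad).
It also fails if it takes over 38 s, if anything falls off the work surface, if the arm or the gripper's body presses on something with over 40 N, if the wrist force passes 120 N, or if a joint passes its speed limit or range.

## Robot

A 6-joint arm with a two-finger parallel gripper is mounted at the origin on a cart in front of the work surface, level with it; the furniture and walls round the work are solid. World frame = base frame: x ahead of the robot, y to its left, z up, the work surface at z = 0. Lengths are in m, angles in rad, forces in N, time in s.
With the tool pointing down it reaches from about 0.275 to 0.775 m from the base axis. Payload 14.6 kg.
Tool frame: the origin (TCP) lies at the very end of the fingers, on their centre line; the grasp point (between the pads) lies 19 mm behind it; z points along the fingers, y is the direction in which the jaws open and shut (so a half turn about z gives the same grasp; the last joint's range is limited). The gripper opens to 85 mm and grips with 20 to 120 N. Pads are 22 mm wide; open, the fingers measure 114 mm over their backs; the gripper's body (76 mm by 85 mm) begins 54 mm behind the grasp point. The pads swing forward as they close: fully open they stand 13 mm farther back than shut.
Start: joints at [1.122, 0.263, -0.048, 1.259, 0, 1.415], TCP at [0.152, 0.503, 0.231] pointing down, gripper open.
Joint ranges: [-2.65, 2.65], [-0.89, 1.7], [-1.18, 1.37], [-2.13, 2.11], [-1.35, 1.29], [-3.14, 3.14]. Speed limits (rad/s): [1.89, 1.89, 2.57, 2.79, 3.14, 3.14].

## Interface

Orientations are given as a unit quaternion [x, y, z, w].
In Python, from workcell import ctrl gives the robot as it stands.
- The arm moves only by the shell command python3 -m creep 'ROWS' [FORCE]. ROWS is a JSON object of lists of equal length, an entry for each row: "claw": the closure in counts, from 0 (fully open) to 255 (shut); "delta_pos": the shift along the tool's x, y, z in m, a list of three; "rot": the turn, a rotation vector about the tool's x, y, z in rad, a list of three. A call has 1 to 12 rows; each row is the pose to reach, as a shift and turn from the pose measured when the call began, along the tool's axes at that moment; what a row does not reach only later rows make up. A row lasts 1/12 s, in which the tool goes at most 41.7 mm and 7.16 degrees, less where a joint would pass 70% of its speed; a pose out of reach is approached as far as the arm can. A call with a gripper value outside its range is refused whole. The fingers move at their own pace and stop on an object; FORCE is the grip in N (left out, the last holds). Time passes only in rows, so rows that repeat a pose let the fingers close. It gives the time, the measured TCP pose, the force and the opening at its end, in the units of the state.
- ctrl.sense(): the state, without advancing time (a new reading comes with each control period).
- ctrl.grab_frame(name): name is "scene" or "top" or "wrist"; returns (picture, depth): 400x640x3 uint8, red, green, blue; 400x640 float32, m along the optical axis (not along the pixel's ray), 0 where there is no reading.
- ctrl.camera_info(name): a dict with "vfov" (degrees; the focal length in pixels is half the picture's height over the tangent of half this angle, whatever the lens; pixels are square), "cx", "cy" (the principal point, pixels), "R" (3x3) and "t" (3): a world point X has camera coordinates R X + t; the wrist camera has in their place "hand_eye" (4x4, takes a point from camera to tool coordinates, whose origin is the TCP and whose axes are the flange's). Camera axes: x right, y down, z forward; pixel columns grow to the right and rows downward; lengths in m; the calibration is good to about 2 mm. A picture is of the moment at which its call begins: read the wrist's pose just before it. camera_info takes no time and is no camera call.
- ctrl.job_done(): hands the job in, once; it reports no verdict.
The state is a dict: "clock": time; "joint_pos": joint angles; "qvel": joint speeds; "joint_efforts": joint torques, N m; "ee_pos": TCP position; "ee_rot": TCP orientation; "ft_force": force on the tool from outside, world axes, zero at the start; "moment": the same for the moment, N m; "width": finger opening in m.
Only numpy, scipy, OpenCV 4.12 (cv2) and the standard library are available. Lean on these libraries where they do the work, as an engineer would, in place of code of your own. Each camera call takes 0.05 s, during which the arm holds its last target.

## Working session

There is one attempt and no reset: what is moved stays moved. The work goes in short steps, Python scripts to look and compute and a shell command to move; the robot and the scene stay as the last step left them, time stands still between calls to the robot, and variables do not carry over. Pictures are saved under pics/ and viewed, and the job is handed in when it is done.

```bash
mkdir -p pics; ls; python3 - <<'E'
from workcell import ctrl
import cv2,numpy as np
print(ctrl.sense())
for n in ["scene","top","wrist"]:
    i=ctrl.camera_info(n);print(n,i)
    p,d=ctrl.grab_frame(n); cv2.imwrite(f"pics/{n}0.png",p[:,:,::-1]); np.save(f"pics/{n}0.npy",d)
E
```

```text
pics
{'clock': 0.0, 'joint_pos': array([ 1.12171080e+00,  2.63538143e-01, -4.89177136e-02,  1.25938450e+00,
       -6.98586830e-06,  1.41545753e+00]), 'qvel': array([-0.00026156, -0.00037717, -0.0001607 ,  0.00036916,  0.00163756,
        0.00058907]), 'joint_efforts': array([-1.09092312e-04, -6.37613940e+01,  3.84558856e+01,  1.39003046e-02,
       -2.64431610e-04, -1.73747156e-05]), 'ee_pos': array([0.15192159, 0.50226832, 0.23082426]), 'ee_rot': array([ 1.46345863e-01,  9.89233347e-01, -4.99398058e-04, -1.52034468e-04]), 'ft_force': array([-0.68236502,  0.23584875,  0.82699884]), 'moment': array([-0.01619259, -0.05920619, -0.01458976]), 'width': 0.0854098172088277}
scene {'vfov': 42.96315134182456, 'cx': 316.1381063759044, 'cy': 203.84271373178998, 'R': array([[-0.88802788,  0.45939372,  0.01907579],
       [ 0.29880379,  0.60813922, -0.73544748],
       [-0.34946069, -0.64739795, -0.67731317]]), 't': array([0.51567601, 0.00247515, 1.15073073])}
top {'vfov': 54.7678200201757, 'cx': 315.2902521200996, 'cy': 197.48917733382828, 'R': array([[-0.02588625, -0.99954271,  0.0156294 ],
       [-0.99776482,  0.02487038, -0.06202277],
       [ 0.0616057 , -0.0172    , -0.99795235]]), 't': array([-0.16913883,  0.51594669,  0.8846971 ])}
wrist {'vfov': 62.5705580573954, 'cx': 317.0400240599931, 'cy': 204.9910153472689, 'hand_eye': array([[-5.86886471e-04, -9.54827682e-01, -2.97159473e-01,
         7.55223951e-02],
       [ 9.99999062e-01, -1.92681834e-04, -1.35586447e-03,
        -3.37996170e-04],
       [ 1.23735970e-03, -2.97159990e-01,  9.54826900e-01,
        -1.42077931e-01],
       [ 0.00000000e+00,  0.00000000e+00,  0.00000000e+00,
         1.00000000e+00]])}
```

View pics/scene0.png

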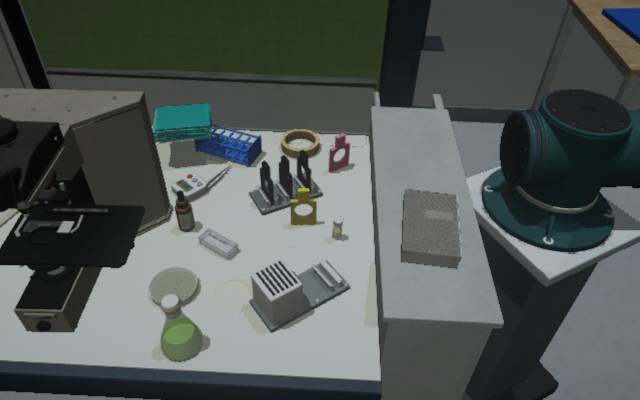

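View pics/top0.png

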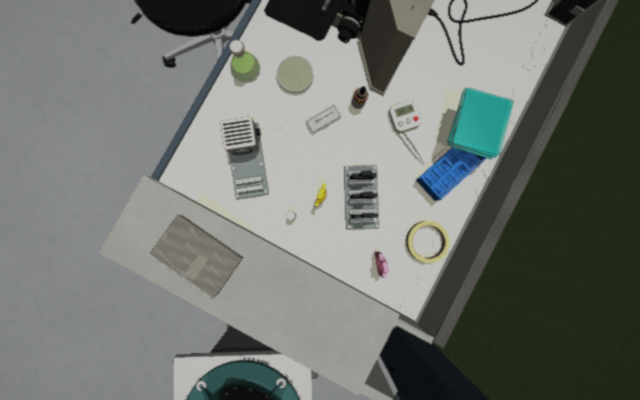

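View pics/wrist0.png

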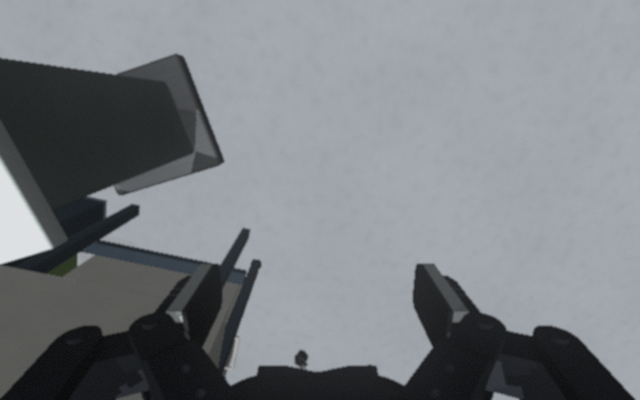

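```bash
cat > h.py <<'E'
import numpy as np,cv2
from workcell import ctrl
from scipy.spatial.transform import Rotation as R
def K(n):
    i=ctrl.camera_info(n); return 200/np.tan(np.radians(i['vfov']/2)),i['cx'],i['cy'],i
def w(n,u,v,d,pose=None):
    f,cx,cy,i=K(n); p=np.array([(u-cx)/f*d,(v-cy)/f*d,d])
    if n!='wrist': return i['R'].T@(p-i['t'])
    q=i['hand_eye']@np.r_[p,1]; return R.from_quat(pose[1]).apply(q[:3])+pose[0]
def wz(n,u,v,z,pose=None):
    a=w(n,u,v,0.0001,pose); b=w(n,u,v,1.0,pose); s=(z-a[2])/(b[2]-a[2]); return a+s*(b-a)
def crop(src,out,x0,y0,x1,y1,k):
    p=cv2.imread(src)[y0:y1,x0:x1]; cv2.imwrite(out,cv2.resize(p,None,fx=k,fy=k,interpolation=cv2.INTER_CUBIC))
E
python3 - <<'E'
from h import *
crop('pics/scene0.png','pics/c1.png',230,120,390,240,5)
crop('pics/scene0.png','pics/c2.png',230,240,390,340,5)
crop('pics/top0.png','pics/c3.png',210,105,410,285,4)
d=np.load('pics/top0.npy')
for u,v in [(362,175),(363,195),(363,215),(350,180),(240,133),(249,190),(235,155),(200,250),(130,250),(300,290),(350,340),(450,150),(440,240),(490,120)]:
    print(u,v,w('top',u,v,d[v,u]).round(3))
E
```

```text
362 175 [ 0.551 -0.281  0.104]
363 195 [ 0.509 -0.281  0.107]
363 215 [ 0.467 -0.28   0.106]
350 180 [ 0.55  -0.264  0.024]
240 133 [ 0.652 -0.021  0.084]
249 190 [ 0.532 -0.03   0.029]
235 155 [0.617 0.005 0.01 ]
200 250 [0.407 0.043 0.173]
130 250 [0.409 0.189 0.143]
300 290 [ 0.321 -0.145  0.141]
350 340 [ 0.22  -0.241  0.139]
450 150 [ 0.617 -0.506  0.011]
440 240 [ 0.404 -0.475  0.003]
490 120 [ 0.663 -0.559  0.108]
```

View pics/c1.png

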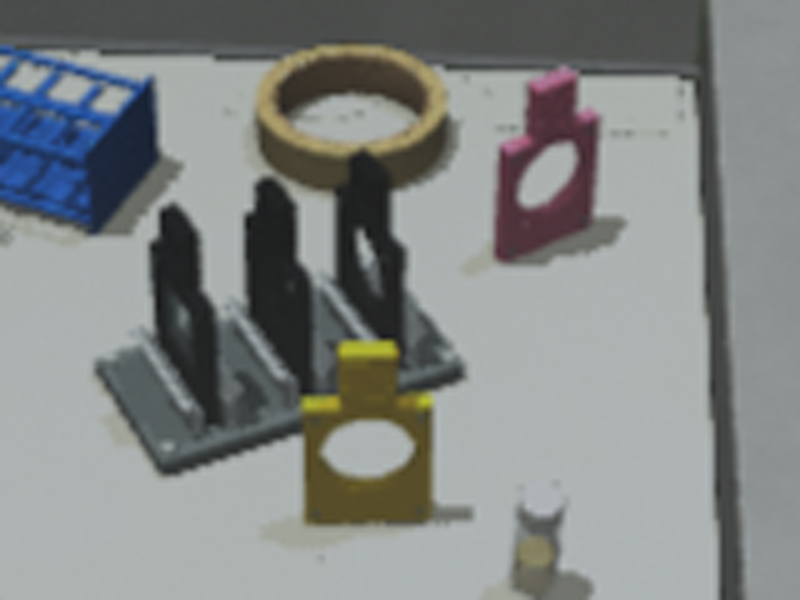

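View pics/c2.png

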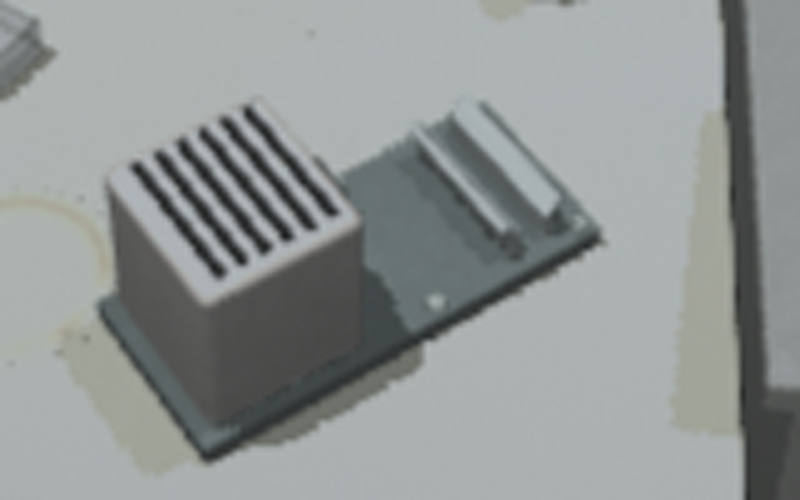

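View pics/c3.png

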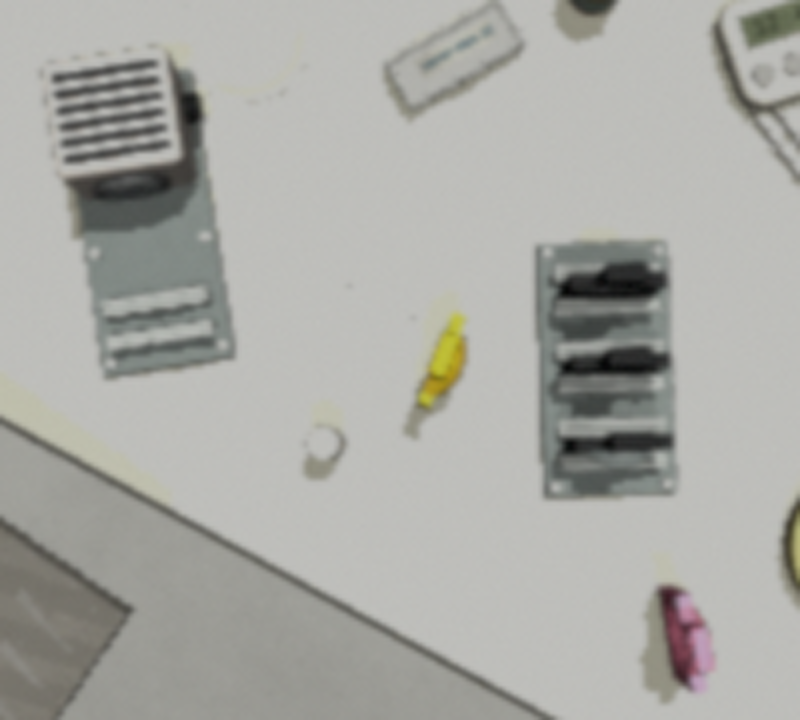

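```bash
python3 - <<'E'
from h import *
for n in ('scene','top'):
    i=ctrl.camera_info(n); print(n,(-i['R'].T@i['t']).round(3))
print('rack corners',[wz('top',210+u/4,105+v/4,.01).round(3) for u,v in [(537,245),(547,495),(676,490),(667,243)]])
print('lamp base',[wz('top',210+u/4,105+v/4,.01).round(3) for u,v in [(105,377),(234,355),(205,150)]])
print('bars',[wz('top',210+u/4,105+v/4,.03).round(3) for u,v in [(104,301),(208,290),(107,320),(210,305),(109,337),(212,323),(112,356),(214,343)]])
d=np.load('pics/top0.npy')
vv,uu=np.mgrid[150:240,335:390]
P=np.array([w('top',u,v,d[v,u]) for u,v in zip(uu.ravel(),vv.ravel()) if d[v,u]>0])
T=P[P[:,2]>.09]
for a,b in((.44,.49),(.49,.53),(.53,.58)):
    s=T[(T[:,0]>a)&(T[:,0]<b)]; print(len(s),s.mean(0).round(4),s.min(0).round(4),s.max(0).round(4))
s=np.load('pics/top0.npy')
for u,v in [(120,190),(140,185),(230,225),(300,262),(350,290),(390,315),(420,325)]: print(u,v,w('top',u,v,s[v,u]).round(3))
crop('pics/scene0.png','pics/c4.png',290,145,320,195,14)
E
```

```text
scene [0.859 0.507 0.771]
top [ 0.456 -0.167  0.918]
rack corners [array([ 0.584, -0.253,  0.01 ]), array([ 0.437, -0.254,  0.01 ]), array([ 0.438, -0.33 ,  0.01 ]), array([ 0.584, -0.33 ,  0.01 ])]
lamp base [array([0.512, 0.003, 0.01 ]), array([ 0.523, -0.073,  0.01 ]), array([ 0.646, -0.058,  0.01 ])]
bars [array([ 0.555, -0.   ,  0.03 ]), array([ 0.56, -0.06,  0.03]), array([ 0.544, -0.002,  0.03 ]), array([ 0.551, -0.061,  0.03 ]), array([ 0.534, -0.003,  0.03 ]), array([ 0.541, -0.062,  0.03 ]), array([ 0.523, -0.005,  0.03 ]), array([ 0.529, -0.063,  0.03 ])]Traceback (most recent call last):
  File "<stdin>", line 9, in <module>
  File "h.py", line 7, in w
    f,cx,cy,i=K(n); p=np.array([(u-cx)/f*d,(v-cy)/f*d,d])
              ~^^^
  File "h.py", line 5, in K
    i=ctrl.camera_info(n); return 200/np.tan(np.radians(i['vfov']/2)),i['cx'],i['cy'],i
ValueError: time passes only in moves, steps and waits
```

```bash
sed -i 's/^def K(n):/import functools\n@functools.lru_cache\ndef K(n):/' h.py; python3 - <<'E'
from h import *
d=np.load('pics/top0.npy')
vv,uu=np.mgrid[150:240,335:390]
P=np.array([w('top',u,v,d[v,u]) for u,v in zip(uu.ravel(),vv.ravel()) if d[v,u]>0])
T=P[P[:,2]>.09]
for a,b in((.44,.49),(.49,.53),(.53,.58)):
    s=T[(T[:,0]>a)&(T[:,0]<b)]; print(len(s),s.mean(0).round(4),s.min(0).round(4),s.max(0).round(4))
s=d
for u,v in [(120,190),(140,185),(230,225),(300,262),(350,290),(390,315),(420,325)]: print(u,v,w('top',u,v,s[v,u]).round(3))
crop('pics/scene0.png','pics/c4.png',290,145,320,195,12)
E
```

```text
59 [ 0.4663 -0.29    0.1045] [ 0.4619 -0.3017  0.0939] [ 0.4709 -0.279   0.1078]
59 [ 0.5108 -0.2895  0.104 ] [ 0.5063 -0.3007  0.0913] [ 0.5154 -0.2791  0.1079]
60 [ 0.5553 -0.29    0.1043] [ 0.5505 -0.3026  0.0918] [ 0.56   -0.2786  0.1075]
120 190 [ 0.613  0.646 -0.755]
140 185 [0.538 0.172 0.139]
230 225 [ 0.453 -0.008  0.141]
300 262 [ 0.376 -0.146  0.141]
350 290 [ 0.318 -0.244  0.143]
390 315 [ 0.267 -0.322  0.141]
420 325 [ 0.206 -0.421 -0.004]
```

View pics/c4.png

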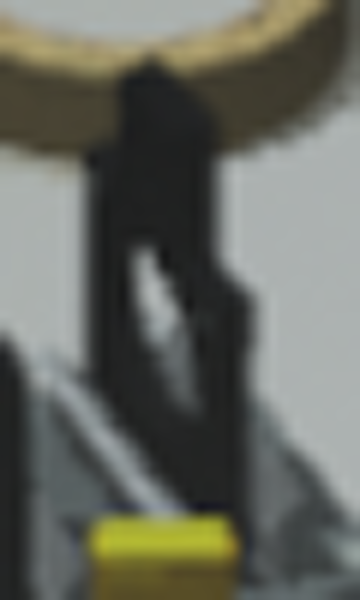

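```bash
python3 -m creep '{"claw":[0,0,0,0,0,0,0,0,0,0,0,0],"delta_pos":[[-0.03,-0.027,0],[-0.06,-0.054,0],[-0.09,-0.081,0],[-0.12,-0.108,0],[-0.15,-0.135,0],[-0.18,-0.162,0],[-0.21,-0.19,0],[-0.24,-0.217,0],[-0.27,-0.244,0],[-0.3,-0.272,0],[-0.33,-0.3,0],[-0.36,-0.327,0]],"rot":[[0,0,0],[0,0,0],[0,0,0],[0,0,-0.03],[0,0,-0.06],[0,0,-0.09],[0,0,-0.12],[0,0,-0.15],[0,0,-0.18],[0,0,-0.21],[0,0,-0.25],[0,0,-0.29]]}'; cat >> h.py <<'E'
def delta(target,yaw_y_deg,verbose=1):
    "tool-axes shift, turn to reach TCP target with tool down and tool y at given world angle"
    s=ctrl.sense(); r=R.from_quat(s['ee_rot'])
    a=np.radians(yaw_y_deg); y=np.array([np.cos(a),np.sin(a),0]); z=np.array([0,0,-1.]); x=np.cross(y,z)
    rt=R.from_matrix(np.c_[x,y,z])
    print('t',round(s['clock'],2),'pos',s['ee_pos'].round(4),'angy',np.degrees(np.arctan2(*r.as_matrix()[[1,0],1])).round(2),'q',s['joint_pos'].round(2),'F',s['ft_force'].round(1),'w',round(s['width'],4))
    print('shift',r.inv().apply(np.array(target)-s['ee_pos']).round(4),'rot',(r.inv()*rt).as_rotvec().round(4))
E
python3 -c "
from h import *
delta([.47,-.03,.23],90)"
```

```text
clock: 1.15
ee_pos: [0.4022, 0.0829, 0.2312]
ee_rot: [0.001, 1.0, -0.0, -0.0]
ft_force: [1.2, 1.6, 0.8]
width: 0.0854
t 1.15 pos [0.4022 0.0829 0.2312] angy 89.87 q [ 0.    0.07 -0.3   1.21 -0.    0.01] F [1.2 1.6 0.8] w 0.0854
shift [-0.068  -0.1128  0.0013] rot [-0.0007 -0.0001 -0.0022]
```

```bash
python3 -m creep '{"claw":[0,0,0,0,0,0],"delta_pos":[[-0.017,-0.028,0],[-0.034,-0.056,0],[-0.051,-0.084,0],[-0.068,-0.112,0],[-0.068,-0.112,0],[-0.068,-0.112,0]],"rot":[[0,0,0],[0,0,0],[0,0,0],[0,0,0],[0,0,0],[0,0,0]]}'; python3 - <<'E'
from h import *
delta([.45,-.29,.23],90)
s=ctrl.sense(); p,d=ctrl.grab_frame('wrist'); cv2.imwrite('pics/w1.png',p[:,:,::-1]); np.savez('pics/w1.npz',d=d,p=s['ee_pos'],q=s['ee_rot'])
E
```

```text
clock: 1.65
ee_pos: [0.4703, -0.0304, 0.2308]
ee_rot: [0.002, 1.0, -0.0, -0.001]
ft_force: [-1.0, 0.0, 0.3]
width: 0.0852
t 1.65 pos [ 0.4703 -0.0304  0.2308] angy 89.74 q [-0.24  0.17 -0.17  1.23 -0.   -0.23] F [-1.   0.   0.3] w 0.0852
shift [ 0.0191 -0.2597  0.0009] rot [-0.0004 -0.0012 -0.0046]
```

View pics/w1.png

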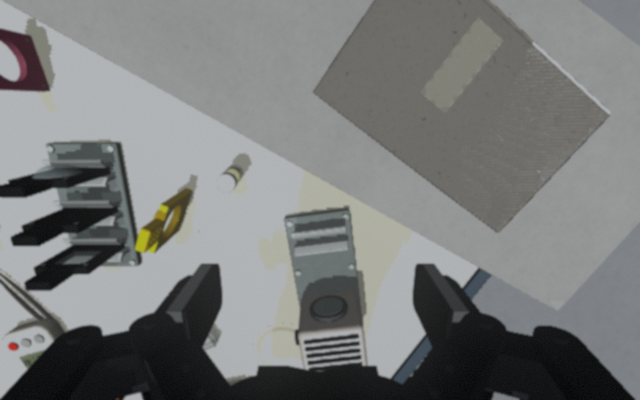

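```bash
python3 - <<'E'
from h import *
crop('pics/w1.png','pics/w1c.png',270,195,380,295,7)
E
python3 -m creep '{"claw":[0,0,0,0,0,0,0,0,0],"delta_pos":[[0.003,-0.04,0],[0.006,-0.08,0],[0.009,-0.12,0],[0.012,-0.16,0],[0.015,-0.2,0],[0.018,-0.24,0],[0.02,-0.26,0],[0.02,-0.26,0],[0.02,-0.26,0]],"rot":[[0,0,0],[0,0,0],[0,0,0],[0,0,0],[0,0,0],[0,0,0],[0,0,0],[0,0,0],[0,0,0]]}'; python3 - <<'E'
from h import *
delta([.4663,-.29,.2],0)
s=ctrl.sense(); p,d=ctrl.grab_frame('wrist'); cv2.imwrite('pics/w2.png',p[:,:,::-1]); np.savez('pics/w2.npz',d=d,p=s['ee_pos'],q=s['ee_rot'])
E
```

```text
clock: 2.45
ee_pos: [0.4486, -0.2889, 0.2309]
ee_rot: [0.002, 1.0, 0.0, -0.001]
ft_force: [0.4, 0.2, -0.2]
width: 0.0853
t 2.45 pos [ 0.4486 -0.2889  0.2309] angy 89.77 q [-0.72  0.28 -0.03  1.27 -0.   -0.72] F [ 0.4  0.2 -0.2] w 0.0853
shift [-0.0177 -0.001   0.0309] rot [-9.0000e-04 -1.4000e-03  1.5669e+00]
```

View pics/w1c.png

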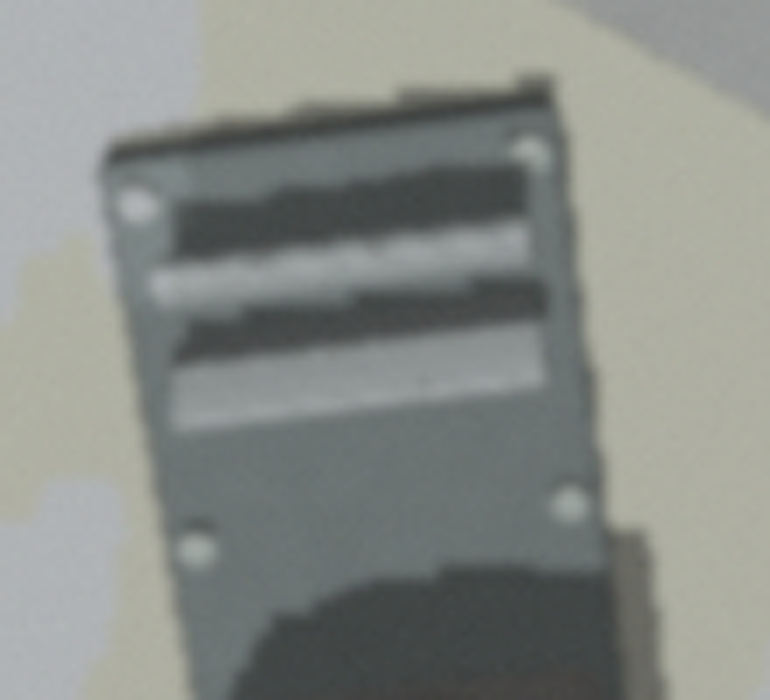

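View pics/w2.png

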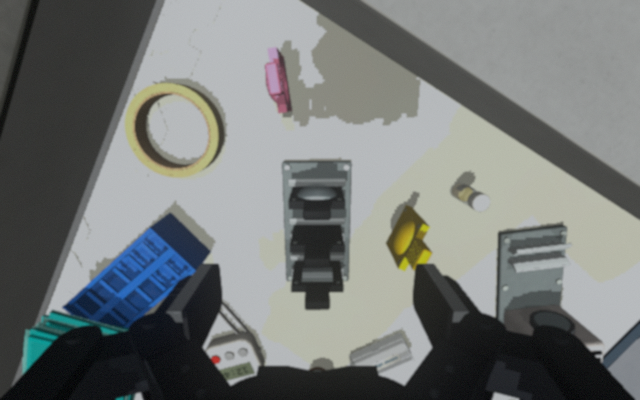

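```bash
python3 - <<'E'
from h import *
crop('pics/w2.png','pics/w2c.png',270,150,370,320,4.5 if 0 else 4)
def L(f): z=np.load(f); return z['d'],(z['p'],z['q'])
d,ps=L('pics/w1.npz')
f=lambda u,v,z:wz('wrist',270+u/7,195+v/7,z,ps)
print('rivets',*[f(u,v,.01).round(4) for u,v in [(137,205),(530,152),(570,505),(197,549)]])
print('corners',*[f(u,v,.01).round(4) for u,v in [(107,160),(552,104)]])
print('bars top edges',*[f(u,v,.03).round(4) for u,v in [(150,272),(525,220),(155,300),(530,260),(172,372),(540,320),(178,428),(545,385)]])
# lamp housing front top edge from depth, slices
vv,uu=np.mgrid[195:380,270:390]; m=d[vv,uu]>0
P=np.array([w('wrist',u,v,d[v,u],ps) for u,v in zip(uu[m],vv[m])])
B=P[(P[:,2]>.022)&(P[:,2]<.04)&(P[:,0]<.6)]; print('bar z',len(B),B.min(0).round(3),B.max(0).round(3),B.mean(0).round(4))
T=P[(P[:,2]>.078)&(P[:,2]<.1)]; print('lamp top',len(T),T.min(0).round(3),T.max(0).round(3)); 
h=cv2.minAreaRect((T[:,:2]*1000).astype(np.float32)); print(h)
d,ps=L('pics/w2.npz')
vv,uu=np.mgrid[150:320,270:370]; m=d[vv,uu]>0
P=np.array([w('wrist',u,v,d[v,u],ps) for u,v in zip(uu[m],vv[m])])
for a,b in((.44,.49),(.49,.53),(.53,.58)):
    s=P[(P[:,2]>.102)&(P[:,0]>a)&(P[:,0]<b)]; print(len(s),s.mean(0).round(4),s.min(0).round(4),s.max(0).round(4))
s=P[(P[:,2]>.03)&(P[:,0]<.4615)]
for z in np.arange(.03,.085,.005):
    q=s[(s[:,2]>z)&(s[:,2]<z+.005)]
    if len(q): print(z.round(3),len(q),q[:,0].min().round(4))
E
```

```text
rivets [ 0.5308 -0.064   0.01  ] [0.5216 0.0018 0.01  ] [0.5871 0.0102 0.01  ] [ 0.5954 -0.0553  0.01  ]
corners [ 0.5227 -0.0687  0.01  ] [0.5132 0.0053 0.01  ]
bars top edges [ 0.5347 -0.0604  0.03  ] [ 5.261e-01 -5.000e-04  3.000e-02] [ 0.5396 -0.0597  0.03  ] [5.329e-01 4.000e-04 3.000e-02] [ 0.5522 -0.0573  0.03  ] [0.5433 0.0023 0.03  ] [ 0.5622 -0.0566  0.03  ] [0.5548 0.0033 0.03  ]
bar z 804 [ 0.526 -0.06   0.022] [0.562 0.004 0.03 ] [ 0.5456 -0.028   0.0264]
lamp top 2693 [ 0.616 -0.052  0.078] [0.672 0.022 0.089]
((644.806884765625, -15.095985412597656), (52.519474029541016, 70.07894134521484), 7.051235198974609)
319 [ 0.4639 -0.2901  0.1049] [ 0.4592 -0.3019  0.1021] [ 0.4694 -0.2786  0.1074]
300 [ 0.5086 -0.29    0.1048] [ 0.5037 -0.3018  0.1021] [ 0.5145 -0.2782  0.1065]
257 [ 0.553  -0.2897  0.1048] [ 0.5482 -0.3016  0.102 ] [ 0.5583 -0.2779  0.1071]
0.03 24 0.4514
0.035 16 0.4604
0.04 28 0.4514
0.045 48 0.4511
0.05 86 0.4508
0.055 127 0.4515
0.06 183 0.4523
0.065 155 0.4551
0.07 82 0.4588
0.075 58 0.4593
0.08 28 0.4587
0.085 50 0.4588
```

View pics/w2c.png

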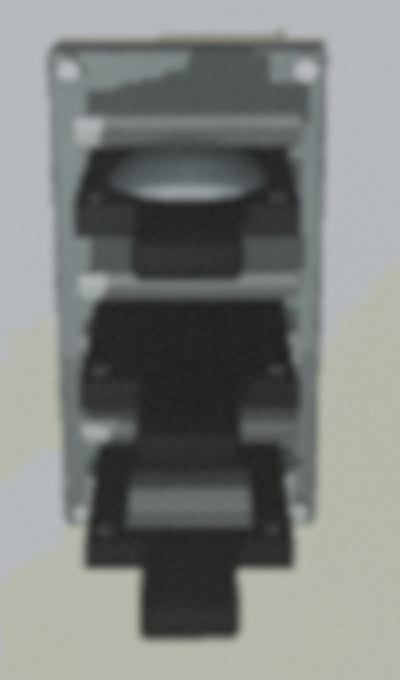

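Candidates: black near mount at wrist (318,190) with a clear round dome (chosen, bulge toward −x/robot side), black middle (318,240) with no window = pinhole, black far (318,275) square window; yellow (408,240), pink (277,80) look-alikes. The close crop confirms the dome at crop (190,180).

```bash
python3 -m creep '{"claw":[165,165,165,165,165,165,165,165,165,165,165,165],"delta_pos":[[-0.003,0,0.005],[-0.006,0,0.01],[-0.009,0,0.015],[-0.012,0,0.02],[-0.0164,-0.001,0.025],[-0.0164,-0.001,0.03],[-0.0164,-0.001,0.03],[-0.0164,-0.001,0.03],[-0.0164,-0.001,0.03],[-0.0164,-0.001,0.03],[-0.0164,-0.001,0.03],[-0.0164,-0.001,0.03]],"rot":[[0,0,0.12],[0,0,0.24],[0,0,0.36],[0,0,0.48],[0,0,0.6],[0,0,0.72],[0,0,0.84],[0,0,0.96],[0,0,1.08],[0,0,1.2],[0,0,1.32],[0,0,1.44]]}' 40
python3 - <<'E'
from h import *
delta([.465,-.29,.074],0)
E
```

```text
clock: 3.5
ee_pos: [0.4655, -0.2871, 0.2014]
ee_rot: [0.662, 0.75, -0.0, -0.001]
ft_force: [-0.2, 0.5, 0.3]
width: 0.0298
t 3.5 pos [ 0.4655 -0.2871  0.2014] angy 7.13 q [-0.7   0.31 -0.06  1.2  -0.    0.74] F [-0.2  0.5  0.3] w 0.0298
shift [-0.0029 -0.0007  0.1274] rot [-0.0011 -0.0005  0.1244]
```

```bash
python3 -m creep '{"claw":[165,165,165,165,165,165],"delta_pos":[[-0.001,0,0.02],[-0.002,-0.001,0.04],[-0.003,-0.001,0.06],[-0.003,-0.001,0.07],[-0.003,-0.001,0.07],[-0.003,-0.001,0.07]],"rot":[[0,0,0.06],[0,0,0.124],[0,0,0.124],[0,0,0.124],[0,0,0.124],[0,0,0.124]]}'
python3 - <<'E'
from h import *
delta([.465,-.29,.074],0)
s=ctrl.sense(); p,d=ctrl.grab_frame('wrist'); cv2.imwrite('pics/w3.png',p[:,:,::-1]); np.savez('pics/w3.npz',d=d,p=s['ee_pos'],q=s['ee_rot'])
p,d=ctrl.grab_frame('scene'); cv2.imwrite('pics/s3.png',cv2.resize(p[100:260,200:420,::-1],None,fx=3.5,fy=3.5))
E
```

```text
clock: 4.0
ee_pos: [0.4649, -0.2886, 0.1318]
ee_rot: [0.706, 0.708, -0.0, -0.001]
ft_force: [0.0, 0.2, 0.6]
width: 0.0299
t 4.0 pos [ 0.4649 -0.2886  0.1318] angy 0.13 q [-0.7   0.35 -0.2   1.02 -0.    0.86] F [0.  0.2 0.6] w 0.0299
shift [-0.0015  0.0002  0.0578] rot [-0.0015 -0.0008  0.0022]
```

View pics/w3.png

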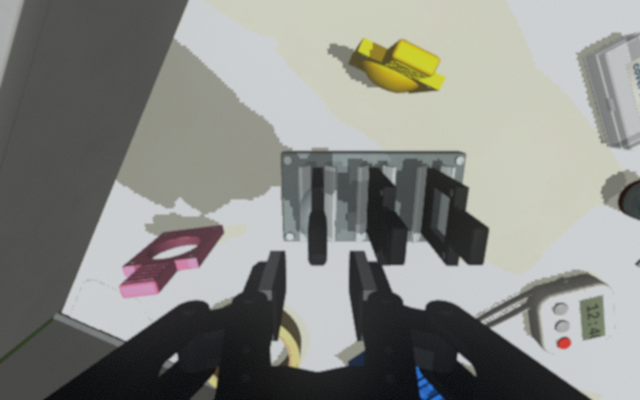

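View pics/s3.png

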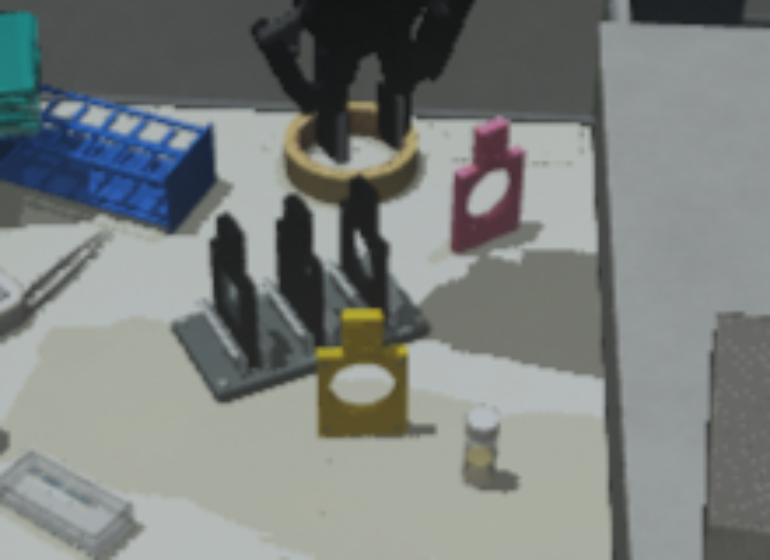

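```bash
python3 -m creep '{"claw":[165,165,165,165,165,230,230,230,230],"delta_pos":[[-0.0015,0,0.015],[-0.0015,0,0.03],[-0.0015,0,0.045],[-0.0015,0,0.058],[-0.0015,0,0.058],[-0.0015,0,0.058],[-0.0015,0,0.058],[-0.0015,0,0.058],[-0.0015,0,0.058]],"rot":[[0,0,0.002],[0,0,0.002],[0,0,0.002],[0,0,0.002],[0,0,0.002],[0,0,0.002],[0,0,0.002],[0,0,0.002],[0,0,0.002]]}' 40
python3 - <<'E'
from h import *
delta([.465,-.29,.074],0)
s=ctrl.sense(); print(s['moment'])
E
```

```text
clock: 4.85
ee_pos: [0.4659, -0.2914, 0.0757]
ee_rot: [0.707, 0.707, -0.0, 0.001]
ft_force: [0.0, 0.9, 7.3]
width: 0.0093
t 4.85 pos [ 0.4659 -0.2914  0.0757] angy -0.01 q [-0.71  0.4  -0.29  0.88 -0.    0.86] F [0.  0.9 7.3] w 0.0093
shift [ 0.0014 -0.0009  0.0017] rot [ 0.0015  0.0016 -0.0003]
[ 0.27454511  0.07894787 -0.01904902]
```

```bash
python3 -m creep '{"claw":[230,230,230,230,230,230,230,230],"delta_pos":[[0,0,-0.008],[0,0,-0.02],[0,0,-0.035],[0,0,-0.055],[0,0,-0.08],[0,0,-0.11],[0,0,-0.13],[0,0,-0.13]],"rot":[[0,0,0],[0,0,0],[0,0,0],[0,0,0],[0,0,0],[0,0,0],[0,0,0],[0,0,0]]}'
python3 - <<'E'
from h import *
delta([.5455,-.0285,.2],90)
s=ctrl.sense(); print(s['moment'])
p,d=ctrl.grab_frame('scene'); cv2.imwrite('pics/s4.png',cv2.resize(p[60:260,200:420,::-1],None,fx=3,fy=3))
p,d=ctrl.grab_frame('wrist'); cv2.imwrite('pics/w4.png',p[:,:,::-1])
E
```

```text
clock: 5.52
ee_pos: [0.4669, -0.2922, 0.2106]
ee_rot: [0.707, 0.707, 0.0, 0.004]
ft_force: [0.2, -0.3, -0.9]
width: 0.0095
t 5.52 pos [ 0.4669 -0.2922  0.2106] angy -0.02 q [-0.71  0.31 -0.04  1.21 -0.    0.86] F [ 0.2 -0.3 -0.9] w 0.0095
shift [0.2638 0.0785 0.0095] rot [ 4.0000e-04  9.5000e-03 -1.5711e+00]
[ 0.01893287 -0.0116974  -0.00148879]
```

View pics/s4.png

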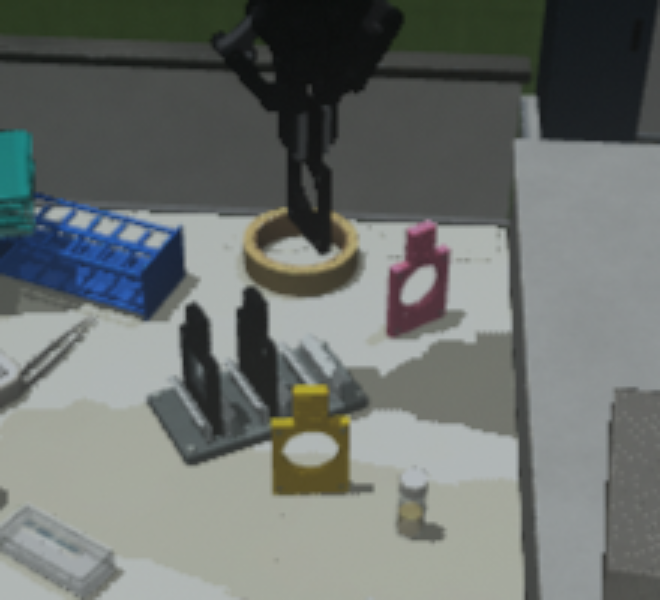

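View pics/w4.png

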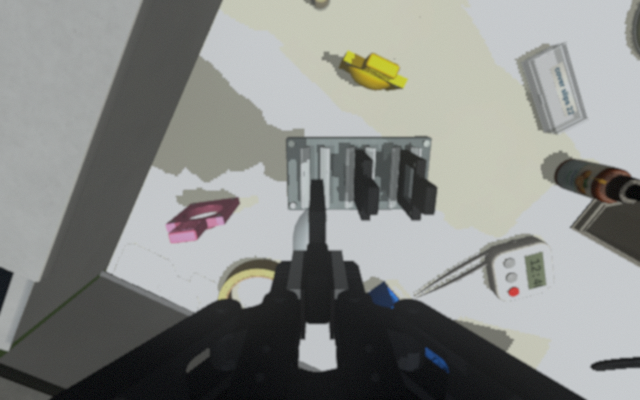

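```bash
python3 -m creep '{"claw":[230,230,230,230,230,230,230,230,230,230,230,230],"delta_pos":[[0.015,0.005,0],[0.038,0.011,0],[0.062,0.018,0],[0.087,0.025,0],[0.112,0.032,0],[0.137,0.04,0],[0.162,0.047,0],[0.187,0.054,0],[0.21,0.062,0],[0.23,0.068,0],[0.25,0.074,0],[0.263,0.078,0]],"rot":[[0,0,-0.08],[0,0,-0.2],[0,0,-0.32],[0,0,-0.44],[0,0,-0.56],[0,0,-0.68],[0,0,-0.8],[0,0,-0.92],[0,0,-1.04],[0,0,-1.16],[0,0,-1.28],[0,0,-1.4]]}'
python3 - <<'E'
from h import *
delta([.5455,-.0285,.2],180)
E
```

```text
clock: 6.62
ee_pos: [0.5437, -0.0266, 0.2052]
ee_rot: [0.082, 0.997, -0.001, 0.001]
ft_force: [0.1, -0.4, -0.5]
width: 0.0092
t 6.62 pos [ 0.5437 -0.0266  0.2052] angy 80.59 q [-0.2   0.3  -0.06  1.2  -0.   -0.03] F [ 0.1 -0.4 -0.5] w 0.0092
shift [-0.0021 -0.0016  0.0052] rot [-2.7000e-03 -7.0000e-04 -1.7351e+00]
```

```bash
python3 -m creep '{"claw":[230,230,230,230,230,230,230,230,230,230,230,230],"delta_pos":[[0,0,0],[0,0,0],[0,0,0],[0,0,0],[0,0,0],[0,0,0],[0,0,0],[0,0,0],[0,0,0],[0,0,0],[0,0,0],[0,0,0]],"rot":[[0,0,-0.12],[0,0,-0.24],[0,0,-0.36],[0,0,-0.48],[0,0,-0.6],[0,0,-0.72],[0,0,-0.84],[0,0,-0.96],[0,0,-1.08],[0,0,-1.2],[0,0,-1.32],[0,0,-1.44]]}'
python3 - <<'E'
from h import *
delta([.5455,-.0285,.17],187.3)
E
```

```text
clock: 7.62
ee_pos: [0.5431, -0.0265, 0.2041]
ee_rot: [-0.598, 0.802, -0.0, -0.001]
ft_force: [0.3, 0.4, -1.1]
width: 0.0094
t 7.62 pos [ 0.5431 -0.0265  0.2041] angy 163.44 q [-0.2   0.31 -0.06  1.2  -0.   -1.48] F [ 0.3  0.4 -1.1] w 0.0094
shift [ 0.0012 -0.0029  0.0341] rot [ 0.0007 -0.0019 -0.4165]
```

```bash
python3 -m creep '{"claw":[230,230,230,230,230,230,230],"delta_pos":[[0.001,-0.001,0.01],[0.001,-0.002,0.02],[0.001,-0.003,0.03],[0.001,-0.003,0.04],[0.001,-0.003,0.05],[0.001,-0.003,0.05],[0.001,-0.003,0.05]],"rot":[[0,0,-0.11],[0,0,-0.22],[0,0,-0.33],[0,0,-0.416],[0,0,-0.416],[0,0,-0.416],[0,0,-0.416]]}'
python3 - <<'E'
from h import *
delta([.5455,-.0285,.12],187.3)
s=ctrl.sense(); p,d=ctrl.grab_frame('wrist'); cv2.imwrite('pics/w5.png',p[:,:,::-1]); np.savez('pics/w5.npz',d=d,p=s['ee_pos'],q=s['ee_rot'])
p,d=ctrl.grab_frame('scene'); cv2.imwrite('pics/s5.png',cv2.resize(p[180:340,200:400,::-1],None,fx=3.5,fy=3.5))
p,d=ctrl.grab_frame('top'); cv2.imwrite('pics/t5.png',cv2.resize(p[90:220,190:320,::-1],None,fx=4,fy=4))
E
```

```text
clock: 8.2
ee_pos: [0.5448, -0.0282, 0.1533]
ee_rot: [0.75, -0.661, -0.001, 0.002]
ft_force: [-0.2, 0.1, -1.5]
width: 0.0093
t 8.2 pos [ 0.5448 -0.0282  0.1533] angy -172.77 q [-0.2   0.33 -0.16  1.08 -0.   -1.9 ] F [-0.2  0.1 -1.5] w 0.0093
shift [ 0.0003 -0.0007  0.0333] rot [ 0.0032 -0.001  -0.0012]
```

View pics/w5.png

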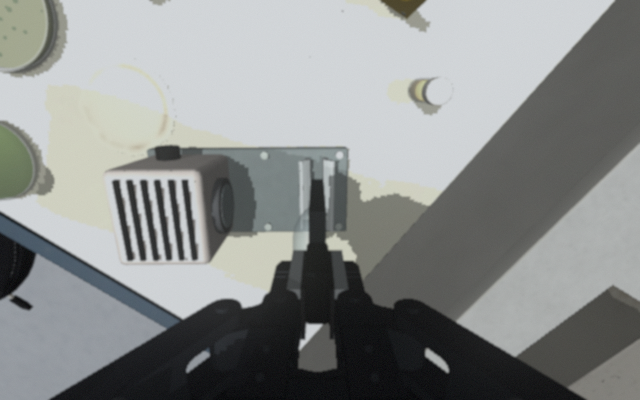

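View pics/s5.png

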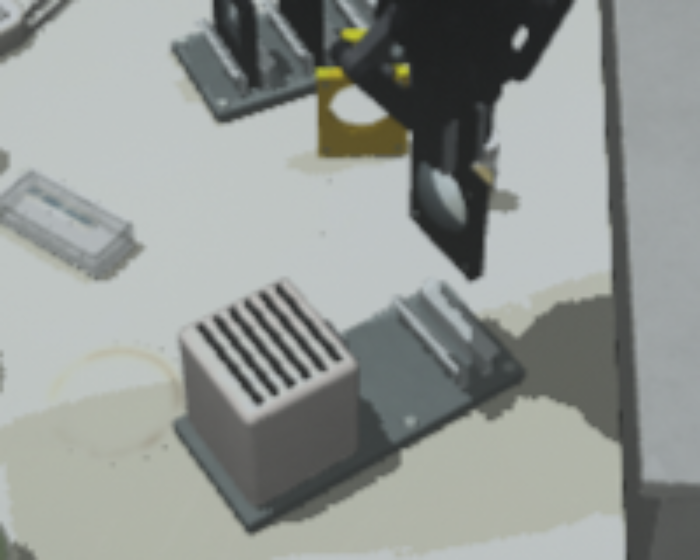

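```bash
python3 - <<'E'
from h import *
crop('pics/w5.png','pics/w5c.png',240,135,370,275,5)
z=np.load('pics/w5.npz');d=z['d'];ps=(z['p'],z['q'])
for u,v in [(264,156),(340,156),(268,227),(345,228)]: print(wz('wrist',u,v,.01,ps).round(4))
vv,uu=np.mgrid[140:240,290:345]; m=d[vv,uu]>0
P=np.array([w('wrist',u,v,d[v,u],ps) for u,v in zip(uu[m],vv[m])])
B=P[(P[:,2]>.025)&(P[:,2]<.035)]; print('bars',len(B),B.min(0).round(4),B.max(0).round(4))
c,s=np.cos(np.radians(7.3)),np.sin(np.radians(7.3))
L=np.c_[(B[:,:2]-[.5455,-.0285])@[c,s],(B[:,:2]-[.5455,-.0285])@[-s,c]]
print('rel',L.min(0).round(4),L.max(0).round(4))
vv,uu=np.mgrid[170:330,280:350]; m=d[vv,uu]>0
P=np.array([w('wrist',u,v,d[v,u],ps) for u,v in zip(uu[m],vv[m])])
M=P[(P[:,2]>.08)&(P[:,2]<.152)]; print('mount z min', M.min(0).round(4),M.max(0).round(4))
E
```

```text
[ 0.5942 -0.0548  0.01  ]
[ 0.5288 -0.0631  0.01  ]
[0.5854 0.0104 0.01  ]
[0.5145 0.0025 0.01  ]
bars 967 [ 0.527  -0.0617  0.025 ] [ 0.5631 -0.0006  0.0308]
rel [-0.0156 -0.0318] [0.0141 0.0299]
mount z min [ 0.5437 -0.0585  0.0879] [ 0.5588 -0.0276  0.152 ]
```

View pics/w5c.png

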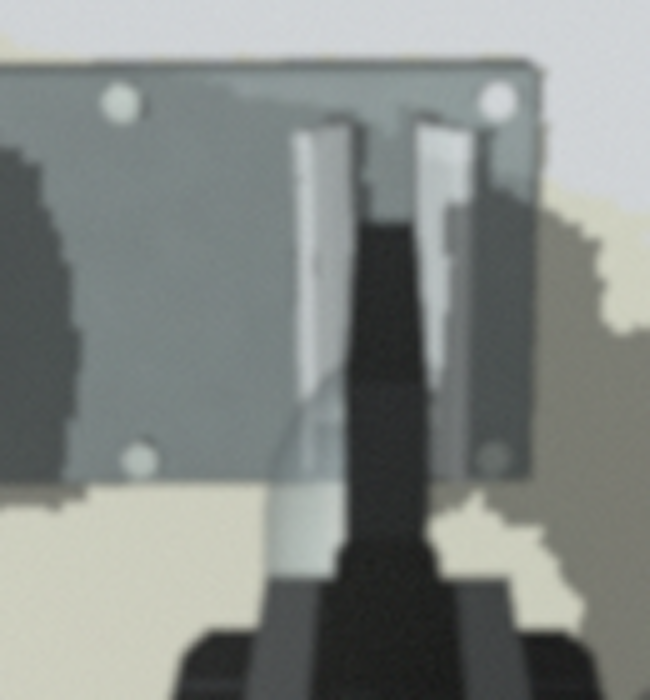

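View pics/t5.png

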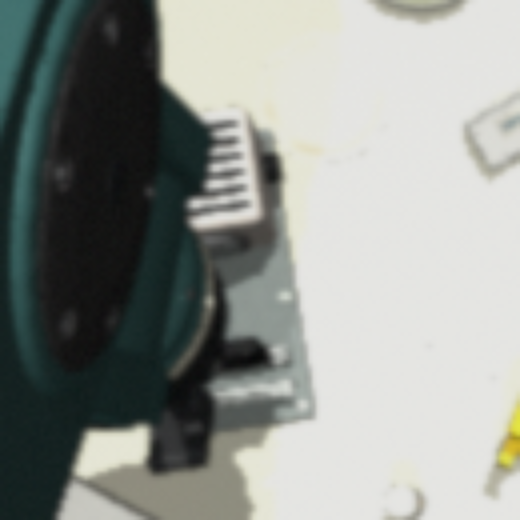

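```bash
python3 -m creep '{"claw":[230,230,230,230,230,230,230,230],"delta_pos":[[0,0,0.01],[0,0,0.02],[0,0,0.03],[0,0,0.04],[0,0,0.047],[0,0,0.054],[0,0,0.06],[0,0,0.06]],"rot":[[0,0,0],[0,0,0],[0,0,0],[0,0,0],[0,0,0],[0,0,0],[0,0,0],[0,0,0]]}'
python3 - <<'E'
from h import *
delta([.5447,-.0278,.0757],187.3)
s=ctrl.sense(); print(s['moment']); p,d=ctrl.grab_frame('wrist'); cv2.imwrite('pics/w6.png',cv2.resize(p[130:290,230:380,::-1],None,fx=3.7,fy=3.7))
E
```

```text
clock: 9.02
ee_pos: [0.5452, -0.0284, 0.0934]
ee_rot: [0.75, -0.661, -0.0, 0.001]
ft_force: [-0.4, -0.1, -2.4]
width: 0.0091
t 9.02 pos [ 0.5452 -0.0284  0.0934] angy -172.76 q [-0.2   0.38 -0.27  0.93 -0.   -1.9 ] F [-0.4 -0.1 -2.4] w 0.0091
shift [-0.0007  0.0004  0.0177] rot [ 0.0021 -0.0013 -0.001 ]
[-0.01901397  0.05869746  0.0125438 ]
```

View pics/w6.png

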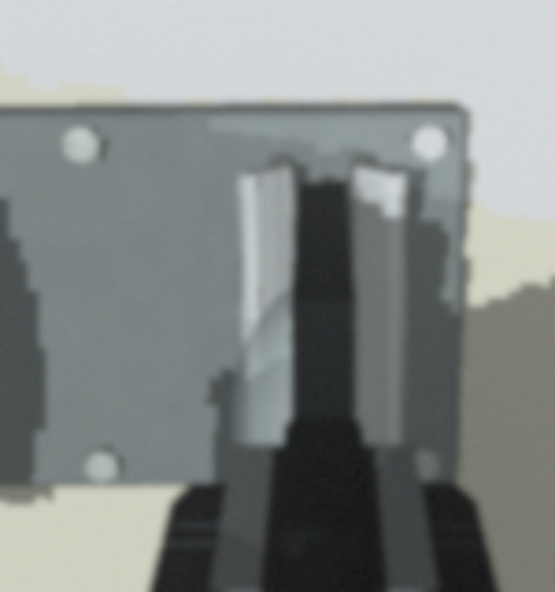

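Mount edge sits centred between the bars (crop column ~325, slot 295–355), with its end inside the slot's end. Going down.

```bash
python3 -m creep '{"claw":[230,230,230,230,230,230,230],"delta_pos":[[-0.0005,0.0003,0.003],[-0.0005,0.0003,0.006],[-0.0005,0.0003,0.009],[-0.0005,0.0003,0.012],[-0.0005,0.0003,0.015],[-0.0005,0.0003,0.0175],[-0.0005,0.0003,0.0175]],"rot":[[0,0,0],[0,0,0],[0,0,0],[0,0,0],[0,0,0],[0,0,0],[0,0,0]]}'
python3 - <<'E'
from h import *
delta([.5447,-.0278,.0757],187.3)
E
```

```text
clock: 9.65
ee_pos: [0.5448, -0.028, 0.076]
ee_rot: [0.75, -0.661, -0.0, 0.001]
ft_force: [0.1, 1.2, -1.2]
width: 0.0095
t 9.65 pos [ 0.5448 -0.028   0.076 ] angy -172.76 q [-0.2   0.39 -0.3   0.88 -0.   -1.9 ] F [ 0.1  1.2 -1.2] w 0.0095
shift [-0.0002  0.0001  0.0003] rot [ 0.0021 -0.0013 -0.001 ]
```

```bash
python3 -m creep '{"claw":[230,230,230,230],"delta_pos":[[0,0,0.001],[0,0,0.002],[0,0,0.003],[0,0,0.003]],"rot":[[0,0,0],[0,0,0],[0,0,0],[0,0,0]]}'
python3 - <<'E'
from h import *
s=ctrl.sense(); print(s['ft_force'],s['moment']); p,d=ctrl.grab_frame('scene'); cv2.imwrite('pics/s7.png',cv2.resize(p[180:340,200:400,::-1],None,fx=3.5,fy=3.5))
E
```

```text
clock: 9.98
ee_pos: [0.5459, -0.0282, 0.0756]
ee_rot: [0.75, -0.661, 0.001, 0.0]
ft_force: [-8.2, 1.1, 35.6]
width: 0.0093
[-8.17089915  1.07116947 35.6029836 ] [0.22489866 2.05997259 0.02990947]
```

View pics/s7.png

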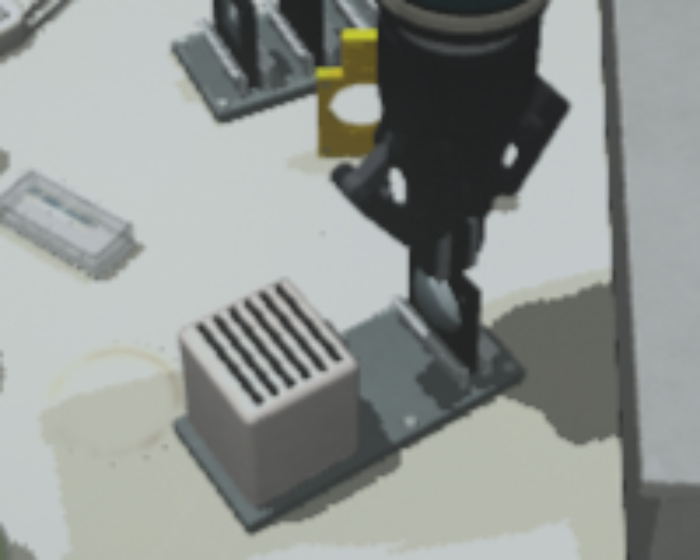

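```bash
python3 -m creep '{"claw":[230,230,160,110,110,110,110],"delta_pos":[[0,0,0],[0,0,0],[0,0,0],[0,0,0],[0,0,0],[0,0,0],[0,0,0]],"rot":[[0,0,0],[0,0,0],[0,0,0],[0,0,0],[0,0,0],[0,0,0],[0,0,0]]}'
python3 -m creep '{"claw":[110,110,110,110,110,110,110,110],"delta_pos":[[0,0,-0.005],[0,0,-0.015],[0,0,-0.03],[0,0,-0.05],[0,0,-0.075],[0,0,-0.1],[0,0,-0.12],[0,0,-0.12]],"rot":[[0,0,0],[0,0,0],[0,0,0],[0,0,0],[0,0,0],[0,0,0],[0,0,0],[0,0,0]]}'
python3 - <<'E'
from h import *
delta([.5447,-.0278,.0757],187.3)
s=ctrl.sense(); p,d=ctrl.grab_frame('wrist'); cv2.imwrite('pics/w8.png',p[:,:,::-1]); np.savez('pics/w8.npz',d=d,p=s['ee_pos'],q=s['ee_rot'])
ps=(s['ee_pos'],s['ee_rot'])
p,d2=ctrl.grab_frame('scene'); cv2.imwrite('pics/s8.png',cv2.resize(p[120:340,200:400,::-1],None,fx=2.7,fy=2.7))
vv,uu=np.mgrid[130:330,270:370]; m=d[vv,uu]>0
P=np.array([w('wrist',u,v,d[v,u],ps) for u,v in zip(uu[m],vv[m])])
T=P[(P[:,2]>.098)&(P[:,2]<.115)]; print('tab top',len(T),T.mean(0).round(4),T.min(0).round(4),T.max(0).round(4)); print(cv2.minAreaRect((T[:,:2]*1000).astype(np.float32)))
E
```

```text
clock: 10.62
ee_pos: [0.5458, -0.0282, 0.0754]
ee_rot: [0.75, -0.661, 0.001, 0.0]
ft_force: [0.0, -0.2, -0.9]
width: 0.0487
clock: 11.28
ee_pos: [0.5471, -0.0282, 0.1995]
ee_rot: [0.75, -0.661, 0.004, -0.001]
ft_force: [0.6, -0.1, -0.3]
width: 0.0487
t 11.28 pos [ 0.5471 -0.0282  0.1995] angy -172.75 q [-0.2   0.31 -0.07  1.19 -0.   -1.9 ] F [ 0.6 -0.1 -0.3] w 0.0487
shift [-0.0012  0.0031  0.1237] rot [-0.0063 -0.0043 -0.0008]
tab top 467 [ 0.5429 -0.0255  0.1043] [ 0.4899 -0.0435  0.098 ] [0.5525 0.0774 0.1069]
((523.266357421875, 17.68319320678711), (15.517316818237305, 132.92251586914062), 25.223899841308594)
```

View pics/w8.png

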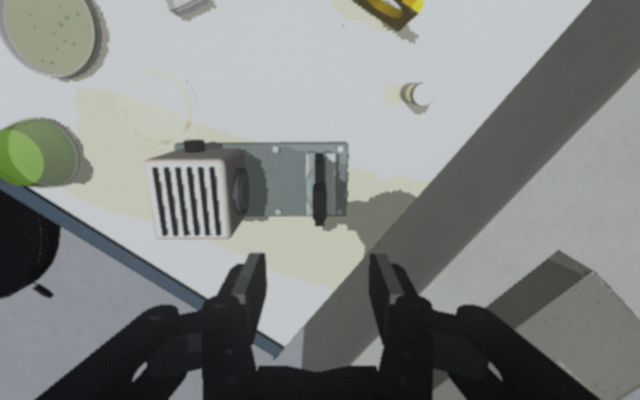

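View pics/s8.png

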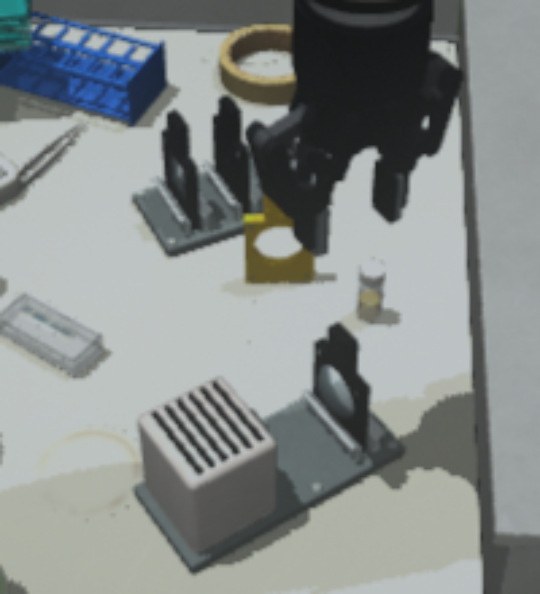

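```bash
python3 -c "
from workcell import ctrl
s=ctrl.sense();print(s['clock'],s['ft_force'],s['qvel'].round(3)); print(ctrl.job_done())"
```

```text
11.3833 [ 0.63654424  0.60557138 -0.86607367] [ 0.     0.017 -0.035 -0.015  0.001 -0.   ]
the job is handed in; nothing more can be done
None
```

The round-lens mount is in the lamp's slot with its bulging side facing the lamp. I handed the job in at 11.4 s, and no verdict was reported. I gripped it by its tab, lifted it out of the near rack slot, turned it 187° to match the lamp's 7.3° yaw, lowered it until it bottomed and let go.

- **Seating:** it met the floor at TCP height 0.0757 m, the same height as when I gripped it in the rack. The slot pushed back with about 36 N at the wrist just before release.
- **Final pictures:** the mount stands upright in the slot with the dome toward the lamp. The tab's highest depth point is about 0.107 m, as expected when fully down. The other two mounts stand in the rack, and the gripper is clear, with about 1 N at the wrist.
- **Checks that failed or disagreed:** my last depth fit of the tab was spoiled by stray points, so centring and squareness rest on the TCP pose, the pre-release pictures and the final view. Before that, the top and wrist cameras differed by about 2 mm on the rack and about 4 mm on the slot.

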